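# Park the spring pin and slide the drying board over

### The job

The board of fresh mug handles is locked on its bed by the steel spring pin with the T-shaped handle. Pull the pin up, turn it anticlockwise into the rest notch and let go so that it stays up, then slide the board by its wooden post all the way to the stop at the other end of the bed. Leave the hole punch in its wooden block, which has a similar T handle, where it is.

Things in the scene. Friction and masses are not known exactly. Their poses are not given: they have to be found in the camera images.
- jig: Fixed dark wooden bed, 200x420x15 mm; origin: centre of its underside, on the table. Its y runs along the slide to the wooden stop block at the +y end. The plywood board on it (125x250 mm, top at height 40) slides only to +y, 130 mm from locked start to stop, friction 2 N. Mug handles fixed on it reach height 58, 65 mm or more from its post. A mug and a bowl, up to 85 mm tall, stand on its +x side.
- pin_handle (a point): Centre of the steel T bar on the vertical spring pin: 56 mm long (its x), 16 wide (its y), 18 high. At the start at height 112, x 85, y -40 mm in the bed's frame, long axis along the bed's x. Under it a 16 mm shank, then a round collar (52 mm wide, top at height 83). Spring: 5 N down at the start, 9 N when up. While down, it locks the board. Travel: 26 mm up.
- pin_turn (a joint): Turn of the T bar (rad), 0 at the start, growing anticlockwise from above to 1.5. It turns only when the pin is pulled up 21 to 26 mm. The rest notch is at 1.22 and wide: let go at 1.0 to 1.45 and a lug under the bar drops 5 mm into the collar's notch, leaving the pin up about 16 mm; elsewhere it falls back or perches on the collar's rim.
- board_post (a point): Point at height 85 mm on the axis of the upright wooden post on the board. Post: 24 mm in diameter, 30 at its head (heights 100 to 110), rising from the board at height 40. In the bed's frame it starts at x -20, y -160 mm; with the board at the stop it is at y -30.
- punch_handle (a point): Not to be used: centre, at height 100 mm, of the wooden T bar (56x16x18 mm) of a hole punch that stands in a loose pale wooden block, 60x60x35 mm, beside the bed on its +x side, 120 mm or more from the pin.

How it is judged:
On the way:
1. the pin is up and turned into its rest notch and has been let go, with the board not yet slid (z of pin_handle in the frame of jig above 0.124 m and value of joint pin_turn above 0.8 rad and contact force between the fingers and jig below 0.5 N and y of board_post in the frame of jig below -0.14 m), for 0.2 s.
At the end, for the whole second after the job is handed in: The board has been slid to within 15 mm of the stop; the pin is still up in its rest notch (at least 12 mm above its start and turned at least 46 degrees); the punch is within 30 mm of where it stood (y of board_post in the frame of jig above -0.045 m and z of pin_handle in the frame of jig above 0.124 m and value of joint pin_turn above 0.8 rad and distance of punch_handle from where it was at the start of the episode below 0.03 m); the robot touches nothing.
It fails at once if the hole punch is knocked over or moved more than 30 mm (distance of punch_handle from where it was at the start of the episode above 0.03 m or angle between punch_handle's own z axis and vertical above 0.5 rad).
It also fails if it takes over 51 s, if anything falls off the work surface, if the arm or the gripper's body presses on something with over 40 N, if the wrist force passes 120 N, or if a joint passes its speed limit or range.

### The arm

A 6-joint arm with a two-finger parallel gripper is mounted at the origin on the work surface. World frame = base frame: x ahead of the robot, y to its left, z up, the work surface at z = 0. Lengths are in m, angles in rad, forces in N, time in s.
With the tool pointing down it reaches from about 0.35 to 0.875 m from the base axis. Payload 4.2 kg.
Tool frame: the origin (TCP) lies midway between the tips of the shut fingers; the grasp point (between the pads) lies behind it (arm.grasp_offset is the z of the grasp point in the tool frame, in m); z points along the fingers, y is the line along which they close (so a half turn about z gives the same grasp; the last joint's range is limited). The gripper opens to 87 mm and grips with 3 to 60 N. Pads are 19 mm wide; open, the fingers measure 117 mm over their backs; the gripper's body (75 mm by 190 mm) begins 51 mm behind the grasp point.
Start: joints at [1.411, 0.385, 0.008, 0, -1.194, -0.259], TCP at [0.254, 0.571, 0.223] pointing down, gripper open.
Joint ranges: [-3.14, 3.14], [-1.21, 2.06], [-1.07, 1.41], [-3.16, 2.05], [-2.99, -0.16], [-3.1, 3.1]. Speed limits (rad/s): [2.79, 2.79, 3.14, 3.14, 3.14, 3.14].

### API

Orientations are given as a unit quaternion [w, x, y, z].
In Python, from cell import arm, imaging gives the robot as it stands. The module is installed in compiled form; this text tells all that it offers.
- The arm moves only by the tool play_rows, never from a script. Its arguments are lists of equal length, an entry for each row: "linear": the shift along the tool's x, y, z as a fraction of full scale, a list of three; "twist": the turn about the tool's z as a fraction of full scale; "grip": the closure, from 0 (fully open) to 1 (shut). A call has 1 to 8 rows; each row is the pose to reach, as a shift and turn from the pose commanded when the call began, along the tool's axes at that moment; what a row does not reach only later rows make up. Full scale, the value 1, is 0.15 m for a shift and 45 degrees for a turn. A row lasts 1/12 s, in which the tool goes at most 41.7 mm and 7.16 degrees, less where a joint would pass 70% of its speed; a pose out of reach is approached as far as the arm can. A call with a number of a shift or a turn outside -1 to 1 is refused whole. A call with a gripper value outside its range is refused whole. The fingers move at their own pace and stop on an object; "squeeze" is the grip in N (left out, the last holds). Time passes only in rows, so rows that repeat a pose let the fingers close. It gives the time, the measured TCP pose, the force, the opening and the grip force at its end, in the units of the state.
- arm.state(): the state, without advancing time (a new reading comes with each control period).
- imaging.read_camera(name): name is "side" or "top" or "wrist"; returns (picture, depth): 400x640x3 uint8, red, green, blue; 400x640 float32, m along the optical axis (not along the pixel's ray), 0 where there is no reading.
- imaging.camera_info(name): a dict with "fx", "fy", "cx", "cy" (pixels), "extrinsics" (4x4, takes a point from world to camera coordinates). Camera axes: x right, y up, looking along -z (the intrinsics and any distortion apply to the point x, -y, -z); pixel columns grow to the right and rows downward; lengths in m; the calibration is good to about 2 mm. The wrist camera is an equidistant fisheye: a pixel r from the principal point sees the ray r / f radians off the axis. A picture is of the moment at which its call begins: read the wrist's pose just before it. camera_info takes no time and is no camera call; for the wrist camera it gives the pose at the moment of the call.
- arm.hand_in(): hands the job in; it is judged then, once.
The state is a dict: "clock": time; "joint_pos": joint angles; "joint_vel": joint speeds; "effort": joint torques, N m; "ee_pos": TCP position; "eef_rot": TCP orientation; "ft_force": force on the tool from outside, world axes, zero at the start; "wrist_torque": the same for the moment, N m; "grip_width": finger opening in m; "gripper_force": force on a finger pad.
Only numpy, scipy, OpenCV 4.12 (cv2) and the standard library are available. Lean on these libraries where they do the work, as an engineer would, in place of code of your own. Each camera call takes 0.05 s, during which the arm holds its last target. There are 200 camera calls.

## Working session

There is one attempt and no reset: what is moved stays moved. The work goes in short steps, Python scripts to look and compute and a tool call to move; the robot and the scene stay as the last step left them, time stands still between calls to the robot, and variables do not carry over. Pictures are saved under pics/ and viewed, at most 10 in all, crops included, and the job is handed in when it is done.

Besides the shell and the picture viewer there is one more tool, called in YAML: its name, and indented under it one key for each argument. play_rows: Moves the arm, as the interface text tells. Its arguments: {"type":"object","properties":{"linear":{"type":"array","items":{"type":"array","items":{"type":"number","minimum":-1,"maximum":1}}},"twist":{"type":"array","items":{"type":"number","minimum":-1,"maximum":1}},"grip":{"type":"array","items":{"type":"number"}},"squeeze":{"type":"number"}},"required":["linear","twist","grip"]}

```bash
mkdir -p pics; cat > h.py <<'E'
from cell import arm, imaging
import numpy as np, cv2
def grab(n):
    p,d=imaging.read_camera(n); return p,d,imaging.camera_info(n)
def cloud(d,i):
    v,u=np.mgrid[0:400,0:640]
    X=np.stack([(u-i['cx'])/i['fx']*d,-(v-i['cy'])/i['fy']*d,-d,np.ones_like(d)],-1)
    return (X@np.linalg.inv(np.array(i['extrinsics'])).T)[...,:3]
E
python3 - <<'E'
from h import *
for n in ['top','side']:
    p,d,i=grab(n); np.savez(n+'.npz',p=p,d=d,w=cloud(d,i)); cv2.imwrite(f'pics/{n}0.png',p[...,::-1]); print(n,i)
print(arm.state(),arm.grasp_offset)
E
```

```text
top {'fx': 393.08429600043223, 'fy': 393.08429600043223, 'cx': 324.404398822601, 'cy': 205.82817111777786, 'extrinsics': array([[-0.01248055, -0.9997256 , -0.01982347, -0.00667295],
       [ 0.98382648, -0.01582002,  0.17842415, -0.57633628],
       [-0.1786888 , -0.01727603,  0.98375396, -0.65454391],
       [ 0.        ,  0.        ,  0.        ,  1.        ]])}
side {'fx': 457.7740344636178, 'fy': 457.7740344636178, 'cx': 319.9041877194638, 'cy': 198.0473206876971, 'extrinsics': array([[ 0.86966588, -0.49317352, -0.02147379, -0.48674881],
       [ 0.34883337,  0.58319194,  0.73362282, -0.26613667],
       [-0.34928001, -0.64549751,  0.67921752, -0.74685335],
       [ 0.        ,  0.        ,  0.        ,  1.        ]])}
{'clock': 0.1, 'joint_pos': array([ 1.41064242e+00,  3.85494779e-01,  6.75647316e-03, -4.20850221e-04,
       -1.19403611e+00, -2.58615196e-01]), 'joint_vel': array([-0.00067731, -0.00217635,  0.00287011,  0.00130582,  0.00036182,
        0.00049113]), 'effort': array([-6.12999957e-04, -3.91687489e+01,  1.87936360e+01,  4.23196346e+00,
        1.34963938e-02, -7.75862190e-05]), 'ee_pos': array([0.25390699, 0.57049937, 0.22155963]), 'eef_rot': array([ 9.97470378e-04,  9.78142394e-01, -2.07933743e-01, -1.46680975e-04]), 'ft_force': array([-0.08311303,  0.43900976,  0.08219544]), 'wrist_torque': array([ 0.04515081, -0.05311501, -0.00721508]), 'gripper_force': 0.0, 'grip_width': 0.08707793680067516} -0.0187
```

View pics/top0.png

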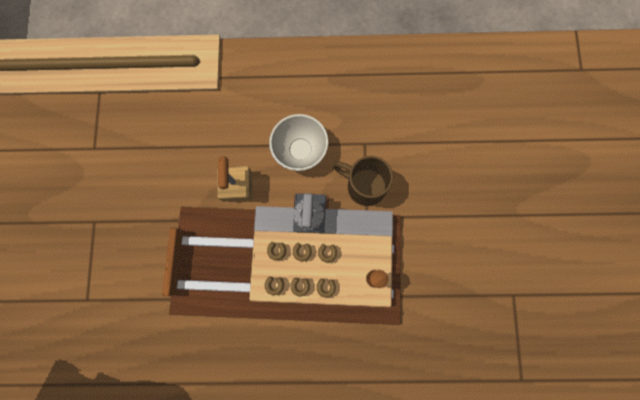

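View pics/side0.png

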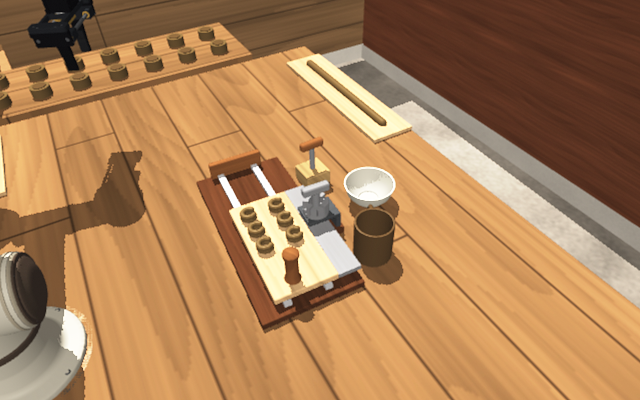

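The top view shows the stop at (172,262), the pin's T bar at about (308,210), the post at (377,278), the punch at (226,175), the bowl at (299,143) and the mug at (370,180). In the side view the pin is at (317,190), the post at (291,260) and the punch at (312,145).

```bash
python3 - <<'E'
from h import *
t=np.load('top.npz'); s=np.load('side.npz')
def sel(f,u0,u1,v0,v1,z0,z1,name):
    w=f['w'][v0:v1,u0:u1].reshape(-1,3); w=w[(w[:,2]>z0)&(w[:,2]<z1)]
    if len(w)<4: print(name,len(w)); return
    c,sz,a=cv2.minAreaRect(w[:,:2].astype(np.float32)*1000)
    print(name,len(w),'mean',w.mean(0).round(4),'rect',np.round(c,1),np.round(sz,1),round(a,1),'zmed',np.median(w[:,2]).round(4),'zmax',w[:,2].max().round(4)); return w
sel(t,285,335,185,240,.108,.14,'pinbar top')
sel(s,290,345,170,230,.108,.14,'pinbar side')
sel(t,360,400,260,300,.098,.13,'posthead top')
sel(s,275,310,240,290,.098,.13,'posthead side')
sel(s,275,310,240,290,.06,.098,'post side')
sel(t,240,410,225,312,.035,.044,'board')
sel(t,150,420,195,335,.008,.02,'bed')
sel(t,205,260,145,205,.09,.13,'punch top')
sel(t,205,260,145,205,.03,.04,'punch block')
sel(t,265,332,110,172,.03,.1,'bowl'); sel(t,343,400,150,207,.05,.1,'mug')
E
```

```text
pinbar top 342 mean [0.5574 0.0123 0.1195] rect [558.3  12.7] [16.  55.4] 85.7 zmed 0.1199 zmax 0.1227
pinbar side 273 mean [0.555  0.0077 0.1173] rect [556.7  10. ] [17.2 55.3] 86.7 zmed 0.1188 zmax 0.1234
posthead top 275 mean [ 0.4473 -0.1008  0.1083] rect [ 447.7 -101. ] [27.3 28.4] 89.3 zmed 0.1084 zmax 0.1121
posthead side 233 mean [ 0.4443 -0.1062  0.1075] rect [ 445.5 -103.7] [28.4 28.4] 87.7 zmed 0.1084 zmax 0.1126
post side 176 mean [ 0.4423 -0.1109  0.0775] rect [ 442.5 -108. ] [14.2 23.9] 59.1 zmed 0.0774 zmax 0.0973
board 8982 mean [ 0.4739 -0.0131  0.0394] rect [475.5  -7.3] [249.9 143.2] 87.5 zmed 0.0394 zmax 0.044
bed 10455 mean [0.4588 0.1114 0.0147] rect [492.   56.4] [419.9 232.5] 87.0 zmed 0.0147 zmax 0.0199
punch top 344 mean [0.6269 0.1549 0.1066] rect [628.  155.8] [55.3 15.3] 2.2 zmed 0.1077 zmax 0.1116
punch block 728 mean [0.6246 0.1501 0.0346] rect [628.6 156.8] [60.7 60.7] 2.3 zmed 0.0346 zmax 0.0394
bowl 939 mean [0.7126 0.0352 0.0434] rect [699.7  32. ] [108.2 106.7] 0.3 zmed 0.0451 zmax 0.0527
mug 734 mean [ 0.6249 -0.0947  0.0744] rect [621.2 -93.7] [75.7 80.7] 9.8 zmed 0.0774 zmax 0.0873
```

play_rows:
  linear:
    - [0.2,0.15,0]
    - [0.4,0.3,0]
    - [0.6,0.45,0]
    - [0.8,0.6,0]
    - [1,0.75,0]
    - [1,0.75,0]
  twist: [0,0,0,0,0,0]
  grip: [0,0,0,0,0,0]

```text
clock: 0.6
ee_pos: [0.3467, 0.4019, 0.2224]
eef_rot: [0.001, 0.978, -0.21, -0.0]
ft_force: [-0.3, 0.3, 0.8]
grip_width: 0.0874
gripper_force: 0.0
```

play_rows:
  linear:
    - [0.2,0.15,0]
    - [0.4,0.3,0]
    - [0.6,0.45,0]
    - [0.8,0.6,0]
    - [1,0.75,0]
    - [1,0.75,0]
  twist: [0,0,0,0,0,0]
  grip: [0,0,0,0,0,0]

```text
clock: 1.1
ee_pos: [0.438, 0.2389, 0.2222]
eef_rot: [0.001, 0.978, -0.211, -0.0]
ft_force: [-0.1, 0.6, -0.3]
grip_width: 0.087
gripper_force: 0.0
```

play_rows:
  linear:
    - [0.2,0.15,0]
    - [0.4,0.3,0]
    - [0.6,0.45,0]
    - [0.8,0.6,0]
    - [1,0.75,0]
    - [1,0.75,0]
    - [1,0.75,0]
  twist: [-0.1,-0.2,-0.3,-0.4,-0.467,-0.467,-0.467]
  grip: [0,0,0,0,0,0,0]

```text
clock: 1.68
ee_pos: [0.5283, 0.0782, 0.2218]
eef_rot: [0.0, 1.0, -0.028, -0.001]
ft_force: [0.1, 0.7, -0.1]
grip_width: 0.0869
gripper_force: 0.0
```

```bash
cat >> h.py <<'E'
from scipy.spatial.transform import Rotation as Ro
def go(x,y,z,yaw=None):
    s=arm.state(); q=s['eef_rot']; R=Ro.from_quat([q[1],q[2],q[3],q[0]]).as_matrix()
    cy=np.degrees(np.arctan2(R[1,0],R[0,0]))
    print('t',round(s['clock'],2),'pos',s['ee_pos'].round(4),'yaw',cy.round(2),'tilt',R[:,2].round(3),'w',round(s['grip_width'],4),'F',s['ft_force'].round(1),'q',s['joint_pos'].round(2))
    print('lin',(R.T@(np.array([x,y,z])-s['ee_pos'])/.15).round(3),'twist',None if yaw is None else round(-(yaw-cy)/45,3))
E
python3 - <<'E'
from h import *
go(.5575,.0115,.16,-3)
E
```

```text
t 1.68 pos [0.5283 0.0782 0.2218] yaw -3.21 tilt [-0.001 -0.    -1.   ] w 0.0869 F [ 0.1  0.7 -0.1] q [ 0.45  0.23 -0.21 -0.   -1.13  1.06]
lin [0.219 0.433 0.412] twist -0.005
```

play_rows:
  linear:
    - [0.1,0.2,0.2]
    - [0.22,0.43,0.41]
    - [0.22,0.43,0.41]
    - [0.22,0.43,0.41]
  twist: [0,0,0,0]
  grip: [0,0,0,0]

```text
clock: 2.02
ee_pos: [0.5561, 0.0127, 0.158]
eef_rot: [0.001, 1.0, -0.027, -0.003]
ft_force: [0.6, -0.2, 0.2]
grip_width: 0.0869
gripper_force: 0.0
```

```bash
python3 - <<'E'
from h import *
p,d,i=grab('wrist'); cv2.imwrite('pics/w1.png',p[...,::-1])
p,d,i=grab('side'); cv2.imwrite('pics/s1.png',cv2.resize(p[100:280,220:420,::-1],None,fx=3,fy=3))
go(.5575,.0115,.095,-3)
E
```

```text
t 2.12 pos [0.5576 0.0144 0.1612] yaw -2.94 tilt [-0. -0. -1.] w 0.0873 F [ 0.6  0.1 -0.3] q [ 0.32  0.32 -0.25  0.   -1.    1.2 ]
lin [0.    0.019 0.442] twist 0.001
```

View pics/w1.png

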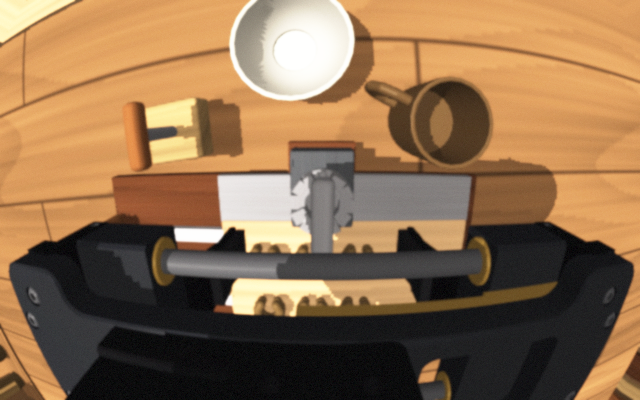

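View pics/s1.png

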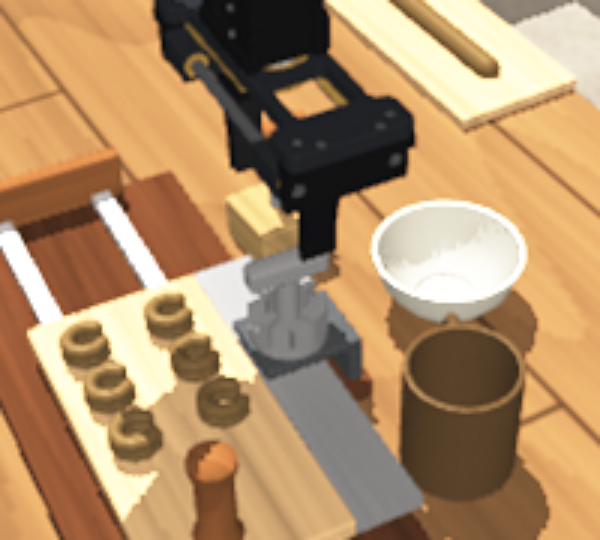

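The wrist view has the T bar at column ~321, midway between the fingers (230 and 410). The side view confirms the gripper is above it and clear of the mug and bowl. Descend and grip.

play_rows:
  linear:
    - [0,0.02,0.15]
    - [0,0.02,0.3]
    - [0,0.02,0.44]
    - [0,0.02,0.44]
    - [0,0.02,0.44]
  twist: [0,0,0,0,0]
  grip: [0,0,0,0,0]

```text
clock: 2.53
ee_pos: [0.5576, 0.0119, 0.0959]
eef_rot: [0.0, 1.0, -0.025, 0.0]
ft_force: [0.2, -0.7, -0.3]
grip_width: 0.0873
gripper_force: 0.0
```

play_rows:
  linear:
    - [0,0,0]
    - [0,0,0]
    - [0,0,0]
    - [0,0,0]
    - [0,0,0]
    - [0,0,0]
    - [0,0,0]
    - [0,0,0]
  twist: [0,0,0,0,0,0,0,0]
  grip: [0.4,0.6,0.7,0.8,0.9,1,1,1]
  squeeze: 30

```text
clock: 3.2
ee_pos: [0.5574, 0.0104, 0.0951]
eef_rot: [0.0, 1.0, -0.026, -0.0]
ft_force: [-0.1, 0.1, -0.6]
grip_width: 0.0413
gripper_force: 0.0
```

```bash
python3 - <<'E'
from h import *
go(.5575,.0115,.095,-3)
E
```

```text
t 3.2 pos [0.5574 0.0104 0.0951] yaw -2.99 tilt [-0. -0. -1.] w 0.0413 F [-0.1  0.1 -0.6] q [ 0.31  0.4  -0.33  0.   -0.85  1.21]
lin [ 0.    -0.007  0.   ] twist 0.0
```

play_rows:
  linear:
    - [0,0,0]
    - [0,0,0]
    - [0,0,0]
    - [0,0,0]
    - [0,0,0]
    - [0,0,0]
    - [0,0,0]
  twist: [0,0,0,0,0,0,0]
  grip: [1,1,1,1,1,1,1]

```text
clock: 3.78
ee_pos: [0.5574, 0.0115, 0.095]
eef_rot: [-0.001, 1.0, -0.026, 0.0]
ft_force: [-2.0, 4.5, 0.6]
grip_width: 0.0159
gripper_force: 30.0
```

play_rows:
  linear:
    - [0,0,-0.03]
    - [0,0,-0.06]
    - [0,0,-0.09]
    - [0,0,-0.12]
    - [0,0,-0.145]
    - [0,0,-0.157]
    - [0,0,-0.157]
    - [0,0,-0.157]
  twist: [0,0,0,0,0,0,0,0]
  grip: [1,1,1,1,1,1,1,1]

```text
clock: 4.45
ee_pos: [0.5573, 0.0116, 0.1169]
eef_rot: [-0.001, 1.0, -0.026, -0.0]
ft_force: [1.8, 5.4, -10.1]
grip_width: 0.0157
gripper_force: 30.0
```

```bash
python3 - <<'E'
from h import *
go(.5575,.0115,.119,-3)
print(arm.state()['wrist_torque'])
E
```

```text
t 4.45 pos [0.5573 0.0116 0.1169] yaw -3.02 tilt [-0.001  0.002 -1.   ] w 0.0157 F [  1.8   5.4 -10.1] q [ 0.31  0.37 -0.3  -0.   -0.9   1.21]
lin [ 0.002  0.    -0.014] twist -0.0
[ 1.34267793 -0.76134691  0.01968005]
```

play_rows:
  linear:
    - [0,0,-0.011]
    - [0,0,-0.011]
    - [0,0,-0.011]
    - [0,0,-0.011]
    - [0,0,-0.011]
    - [0,0,-0.011]
    - [0,0,-0.011]
    - [0,0,-0.011]
  twist: [0,0,-0.05,-0.1,-0.15,-0.2,-0.2,-0.2]
  grip: [1,1,1,1,1,1,1,1]

```text
clock: 5.12
ee_pos: [0.5572, 0.0115, 0.1183]
eef_rot: [-0.001, 0.999, 0.052, -0.0]
ft_force: [3.2, 3.6, -10.1]
grip_width: 0.0156
gripper_force: 30.0
```

```bash
python3 - <<'E'
from h import *
go(.5575,.0115,.1187,67)
print(arm.state()['wrist_torque'])
E
```

```text
t 5.12 pos [0.5572 0.0115 0.1183] yaw 5.99 tilt [-0.001  0.002 -1.   ] w 0.0156 F [  3.2   3.6 -10.1] q [ 0.31  0.37 -0.3  -0.   -0.9   1.37]
lin [ 0.002 -0.    -0.003] twist -1.356
[ 1.24276023 -0.89233169  0.00942688]
```

Turning freely (no reaction moment). Continue to about 70 degrees in total.

play_rows:
  linear:
    - [0,0,0]
    - [0,0,0]
    - [0,0,0]
    - [0,0,0]
    - [0,0,0]
    - [0,0,0]
    - [0,0,0]
    - [0,0,0]
  twist: [-0.1,-0.2,-0.3,-0.4,-0.5,-0.6,-0.68,-0.68]
  grip: [1,1,1,1,1,1,1,1]

```text
clock: 5.78
ee_pos: [0.5574, 0.0111, 0.1185]
eef_rot: [-0.001, 0.949, 0.314, -0.0]
ft_force: [3.0, 2.8, -11.2]
grip_width: 0.016
gripper_force: 30.0
```

play_rows:
  linear:
    - [0,0,0]
    - [0,0,0]
    - [0,0,0]
    - [0,0,0]
    - [0,0,0]
    - [0,0,0]
    - [0,0,0]
    - [0,0,0]
  twist: [-0.1,-0.2,-0.3,-0.4,-0.5,-0.6,-0.68,-0.68]
  grip: [1,1,1,1,1,1,1,1]

```text
clock: 6.45
ee_pos: [0.5577, 0.0109, 0.1191]
eef_rot: [-0.0, 0.833, 0.553, 0.0]
ft_force: [3.7, 2.6, -10.3]
grip_width: 0.0157
gripper_force: 30.0
```

```bash
python3 - <<'E'
from h import *
go(.5575,.0115,.111,67)
print(arm.state()['wrist_torque'])
p,d,i=grab('side'); cv2.imwrite('pics/s2.png',cv2.resize(p[100:280,220:420,::-1],None,fx=3,fy=3))
E
```

```text
t 6.45 pos [0.5577 0.0109 0.1191] yaw 67.18 tilt [ 0.     0.001 -1.   ] w 0.0157 F [  3.7   2.6 -10.3] q [ 0.31  0.37 -0.3  -0.   -0.9   2.43]
lin [ 0.003 -0.003  0.054] twist 0.004
[ 0.86039889 -1.31550248  0.03263122]
```

View pics/s2.png

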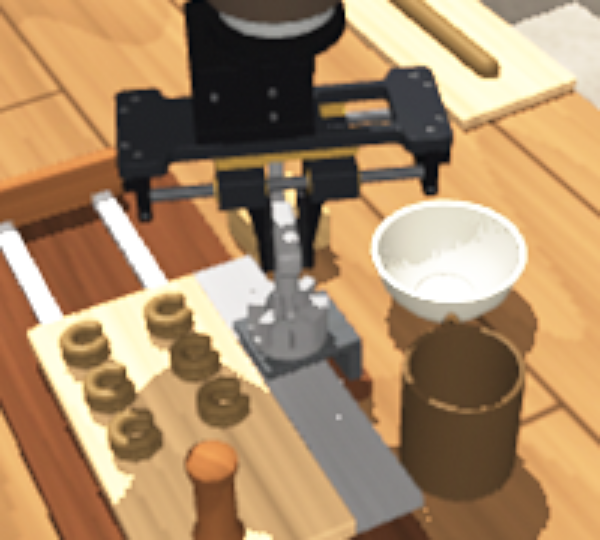

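The bar (288,230) has turned with the gripper and is up. Lower it into the notch and release.

play_rows:
  linear:
    - [0,0,0.015]
    - [0,0,0.03]
    - [0,0,0.045]
    - [0,0,0.045]
    - [0,0,0.045]
  twist: [0,0,0,0,0]
  grip: [1,1,1,1,1]

```text
clock: 6.92
ee_pos: [0.5577, 0.0109, 0.1128]
eef_rot: [-0.0, 0.833, 0.553, 0.0]
ft_force: [3.8, 3.8, -8.7]
grip_width: 0.016
gripper_force: 30.0
```

play_rows:
  linear:
    - [0,0,0]
    - [0,0,0]
    - [0,0,0]
    - [0,0,0]
    - [0,0,0]
    - [0,0,0]
    - [0,0,0]
    - [0,0,0]
  twist: [0,0,0,0,0,0,0,0]
  grip: [0.7,0.6,0.5,0.4,0.3,0.2,0.2,0.2]

```text
clock: 7.58
ee_pos: [0.5574, 0.0104, 0.1136]
eef_rot: [0.0, 0.833, 0.553, -0.0]
ft_force: [-0.0, 0.5, -0.4]
grip_width: 0.0612
gripper_force: 0.0
```

```bash
python3 - <<'E'
from h import *
go(.5575,.0115,.17,67)
E
```

```text
t 7.58 pos [0.5574 0.0104 0.1136] yaw 67.21 tilt [ 0. -0. -1.] w 0.0612 F [-0.   0.5 -0.4] q [ 0.31  0.37 -0.31  0.   -0.89  2.43]
lin [ 0.007 -0.002 -0.376] twist 0.005
```

play_rows:
  linear:
    - [0,0,-0.15]
    - [0,0,-0.3]
    - [0,0,-0.45]
    - [0,0,-0.55]
    - [0,0,-0.55]
    - [0,0,-0.55]
  twist: [0,0,0,0,0,0]
  grip: [0.2,0.2,0.2,0.2,0.2,0.2]

```text
clock: 8.08
ee_pos: [0.5576, 0.0107, 0.1965]
eef_rot: [0.0, 0.833, 0.553, 0.001]
ft_force: [-1.0, -0.3, -0.8]
grip_width: 0.0695
gripper_force: 0.0
```

play_rows:
  linear:
    - [0,0,0]
    - [0,0,0]
    - [0,0,0]
    - [0,0,0]
    - [0,0,0]
    - [0,0,0]
    - [0,0,0]
  twist: [0.15,0.3,0.45,0.6,0.75,0.78,0.78]
  grip: [0.4,0.4,0.4,0.4,0.4,0.4,0.4]

```text
clock: 8.67
ee_pos: [0.5567, 0.0104, 0.1946]
eef_rot: [-0.0, 0.961, 0.277, -0.001]
ft_force: [1.0, 0.4, -0.4]
grip_width: 0.0526
gripper_force: 0.0
```

play_rows:
  linear:
    - [0,0,0]
    - [0,0,0]
    - [0,0,0]
    - [0,0,0]
    - [0,0,0]
    - [0,0,0]
    - [0,0,0]
  twist: [0.15,0.3,0.45,0.6,0.75,0.78,0.78]
  grip: [0.4,0.4,0.4,0.4,0.4,0.4,0.4]

```text
clock: 9.25
ee_pos: [0.5571, 0.0105, 0.1954]
eef_rot: [0.0, 1.0, -0.024, -0.001]
ft_force: [0.5, -0.0, -0.0]
grip_width: 0.0519
gripper_force: 0.0
```

```bash
python3 - <<'E'
from h import *
go(.4466,-.1024,.15,-3)
p,d,i=grab('side'); w=cloud(d,i)[160:230,290:345].reshape(-1,3)
w=w[(w[:,2]>.122)&(w[:,2]<.15)&(np.hypot(w[:,0]-.557,w[:,1]-.011)<.04)]
print(len(w),w[:,2].max(),np.median(w[:,2]),cv2.minAreaRect(w[:,:2].astype(np.float32)*1000))
E
```

```text
t 9.25 pos [0.5571 0.0105 0.1954] yaw -2.79 tilt [-0.001 -0.    -1.   ] w 0.0519 F [ 0.5 -0.  -0. ] q [ 0.31  0.29 -0.2  -0.   -1.08  1.21]
lin [-0.699  0.787  0.304] twist 0.005
211 0.13795442385062884 0.1348868030954924 ((556.62255859375, 10.288703918457031), (57.50565719604492, 16.02873992919922), 67.12889862060547)
```

The pin is resting up: the bar's top is at about 0.137 m and it has turned to 67° world (70° relative to the bed). Now the post.

play_rows:
  linear:
    - [-0.175,0.2,0.07]
    - [-0.35,0.4,0.14]
    - [-0.525,0.6,0.2]
    - [-0.7,0.787,0.27]
    - [-0.7,0.787,0.27]
    - [-0.7,0.787,0.27]
  twist: [0,0,0,0,0,0]
  grip: [0.4,0.4,0.4,0.4,0.4,0.4]

```text
clock: 9.8
ee_pos: [0.4447, -0.1031, 0.1552]
eef_rot: [0.0, 1.0, -0.026, -0.001]
ft_force: [0.2, 1.0, 0.5]
grip_width: 0.0523
gripper_force: 0.0
```

```bash
python3 - <<'E'
from h import *
p,d,i=grab('side'); cv2.imwrite('pics/s3.png',cv2.resize(p[130:330,200:400,::-1],None,fx=2.8,fy=2.8))
go(.4466,-.1024,.058,-3)
E
```

```text
t 9.85 pos [ 0.4465 -0.1024  0.1558] yaw -2.91 tilt [ 0.001 -0.    -1.   ] w 0.0519 F [1.5 0.5 0.1] q [ 0.13  0.17 -0.48  0.   -0.92  1.39]
lin [ 0.    -0.     0.652] twist 0.002
```

View pics/s3.png

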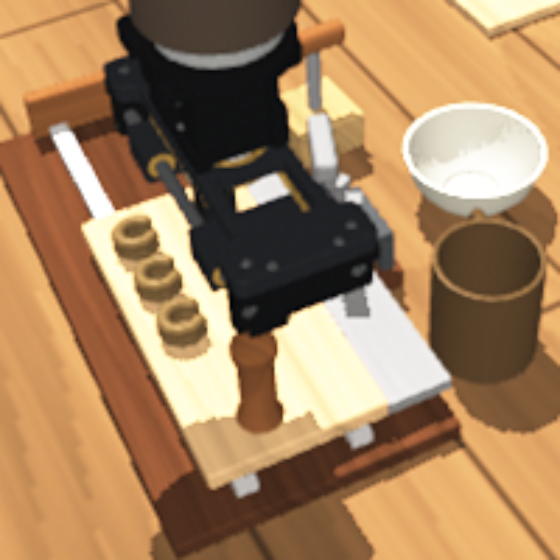

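The pin's bar is upright at (325,150), and the gripper is over the post at (255,345), with the near finger just above its head, as expected by projection. Descend.

play_rows:
  linear:
    - [0,0,0.12]
    - [0,0,0.24]
    - [0,0,0.34]
    - [0,0,0.34]
  twist: [0,0,0,0]
  grip: [0.4,0.4,0.4,0.4]

```text
clock: 10.18
ee_pos: [0.4458, -0.1012, 0.1023]
eef_rot: [0.0, 1.0, -0.025, -0.002]
ft_force: [-1.1, 0.2, -0.3]
grip_width: 0.0521
gripper_force: 0.0
```

play_rows:
  linear:
    - [0,0,0.1]
    - [0,0,0.2]
    - [0,0,0.3]
    - [0,0,0.31]
    - [0,0,0.31]
  twist: [0,0,0,0,0]
  grip: [0.4,0.4,0.4,0.4,0.4]

```text
clock: 10.6
ee_pos: [0.4473, -0.1015, 0.0581]
eef_rot: [0.0, 1.0, -0.025, -0.0]
ft_force: [-0.5, -0.7, 0.2]
grip_width: 0.0524
gripper_force: 0.0
```

play_rows:
  linear:
    - [0,0,0]
    - [0,0,0]
    - [0,0,0]
    - [0,0,0]
    - [0,0,0]
    - [0,0,0]
    - [0,0,0]
    - [0,0,0]
  twist: [0,0,0,0,0,0,0,0]
  grip: [0.5,0.6,0.7,0.8,0.9,1,1,1]
  squeeze: 15

```text
clock: 11.27
ee_pos: [0.4469, -0.1019, 0.0586]
eef_rot: [0.0, 1.0, -0.026, 0.001]
ft_force: [-1.3, -0.4, 5.5]
grip_width: 0.0285
gripper_force: 15.0
```

```bash
python3 - <<'E'
from h import *
go(.4466+.0068,-.1024+.1298,.058,-3)
E
```

```text
t 11.27 pos [ 0.4469 -0.1019  0.0586] yaw -2.96 tilt [ 0.001 -0.    -1.   ] w 0.0285 F [-1.3 -0.4  5.5] q [ 0.13  0.31 -0.6   0.   -0.66  1.39]
lin [-0.001 -0.863  0.004] twist 0.001
```

Width 28.5 mm suggests that the pads' upper edges catch the post's head, so regrip 8 mm lower.

play_rows:
  linear:
    - [0,0,0]
    - [0,0,0]
    - [0,0,0.03]
    - [0,0,0.055]
    - [0,0,0.055]
  twist: [0,0,0,0,0]
  grip: [0.4,0.4,0.4,0.4,0.4]

```text
clock: 11.68
ee_pos: [0.4454, -0.102, 0.0485]
eef_rot: [0.0, 1.0, -0.026, -0.001]
ft_force: [-0.4, -0.6, 0.2]
grip_width: 0.0501
gripper_force: 0.0
```

play_rows:
  linear:
    - [0,0,0]
    - [0,0,0]
    - [0,0,0]
    - [0,0,0]
    - [0,0,0]
    - [0,0,0]
    - [0,0,0]
    - [0,0,0]
  twist: [0,0,0,0,0,0,0,0]
  grip: [0.6,0.8,1,1,1,1,1,1]
  squeeze: 15

```text
clock: 12.35
ee_pos: [0.4466, -0.1019, 0.05]
eef_rot: [-0.0, 1.0, -0.026, 0.0]
ft_force: [-1.0, 0.2, 3.2]
grip_width: 0.0267
gripper_force: 13.6
```

play_rows:
  linear:
    - [0,-0.05,0]
    - [0,-0.12,0]
    - [0,-0.19,0]
    - [0,-0.26,0]
    - [0,-0.33,0]
    - [0,-0.4,0]
    - [0,-0.45,0]
    - [0,-0.45,0]
  twist: [0,0,0,0,0,0,0,0]
  grip: [1,1,1,1,1,1,1,1]

```text
clock: 13.02
ee_pos: [0.4504, -0.0326, 0.0499]
eef_rot: [-0.0, 1.0, -0.025, 0.0]
ft_force: [-0.7, 1.8, 4.5]
grip_width: 0.0265
gripper_force: 13.1
```

play_rows:
  linear:
    - [0,-0.06,0]
    - [0,-0.12,0]
    - [0,-0.18,0]
    - [0,-0.24,0]
    - [0,-0.3,0]
    - [0,-0.35,0]
    - [0,-0.38,0]
    - [0,-0.38,0]
  twist: [0,0,0,0,0,0,0,0]
  grip: [1,1,1,1,1,1,1,1]

```text
clock: 13.68
ee_pos: [0.4535, 0.024, 0.0499]
eef_rot: [-0.001, 1.0, -0.026, 0.001]
ft_force: [0.3, 1.4, 5.3]
grip_width: 0.0269
gripper_force: 13.1
```

```bash
python3 - <<'E'
from h import *
go(.4466+.0068,-.1024+.1298,.05,-3)
E
```

```text
t 13.68 pos [0.4535 0.024  0.0499] yaw -2.93 tilt [ 0.001  0.001 -1.   ] w 0.0269 F [0.3 1.4 5.3] q [ 0.41  0.32 -0.62 -0.   -0.63  1.11]
lin [-0.002 -0.022 -0.001] twist 0.002
```

play_rows:
  linear:
    - [0,-0.01,0]
    - [0,-0.02,0]
    - [0,-0.03,0]
    - [0,-0.03,0]
  twist: [0,0,0,0]
  grip: [1,1,1,1]

```text
clock: 14.02
ee_pos: [0.4536, 0.0275, 0.0499]
eef_rot: [-0.0, 1.0, -0.026, 0.0]
ft_force: [-0.1, -0.9, 5.0]
grip_width: 0.0268
gripper_force: 13.1
```

play_rows:
  linear:
    - [0,0,0]
    - [0,0,0]
    - [0,0,0]
    - [0,0,0]
    - [0,0,0]
    - [0,0,0]
  twist: [0,0,0,0,0,0]
  grip: [0.45,0.4,0.4,0.4,0.4,0.4]

```text
clock: 14.52
ee_pos: [0.4529, 0.0269, 0.0495]
eef_rot: [0.0, 1.0, -0.026, -0.0]
ft_force: [0.0, -0.8, -0.1]
grip_width: 0.0509
gripper_force: 0.0
```

play_rows:
  linear:
    - [0,0,-0.1]
    - [0,0,-0.25]
    - [0,0,-0.4]
    - [0,0,-0.6]
    - [0,0,-0.8]
    - [0,0,-0.95]
    - [0,0,-0.95]
  twist: [0,0,0,0,0,0,0]
  grip: [0.4,0.4,0.4,0.4,0.4,0.4,0.4]

```text
clock: 15.1
ee_pos: [0.4561, 0.0277, 0.1972]
eef_rot: [-0.002, 1.0, -0.026, 0.005]
ft_force: [1.5, -0.4, 0.3]
grip_width: 0.0523
gripper_force: 0.0
```

```bash
python3 - <<'E'
from h import *
go(.4534,.0274,.2,-3)
p,d,i=grab('side'); cv2.imwrite('pics/s4.png',cv2.resize(p[100:300,200:420,::-1],None,fx=2.8,fy=2.8))
w=cloud(d,i).reshape(-1,3)
def near(x,y,r,z0,z1):
    a=w[(np.hypot(w[:,0]-x,w[:,1]-y)<r)&(w[:,2]>z0)&(w[:,2]<z1)]
    print(len(a),np.median(a[:,2]) if len(a) else '',cv2.minAreaRect(a[:,:2].astype(np.float32)*1000) if len(a)>3 else '')
near(.4534,.0274,.035,.098,.115); near(.557,.011,.04,.12,.15); near(.628,.155,.05,.09,.12)
E
```

```text
t 15.1 pos [0.4561 0.0277 0.1972] yaw -2.93 tilt [ 0.01   0.003 -1.   ] w 0.0523 F [ 1.5 -0.4  0.3] q [ 0.42  0.11 -0.43  0.   -1.02  1.1 ]
lin [-0.018  0.003 -0.019] twist 0.002
175 0.10809325320778085 ((452.3927307128906, 24.76873016357422), (27.288724899291992, 28.758447647094727), 78.05000305175781)
212 0.13504040585099136 ((556.603271484375, 10.273406982421875), (57.4620361328125, 16.076066970825195), 67.3940658569336)
219 0.10527110015884766 ((626.3555297851562, 153.6937255859375), (54.627933502197266, 17.084814071655273), 0.805676281452179)
```

View pics/s4.png

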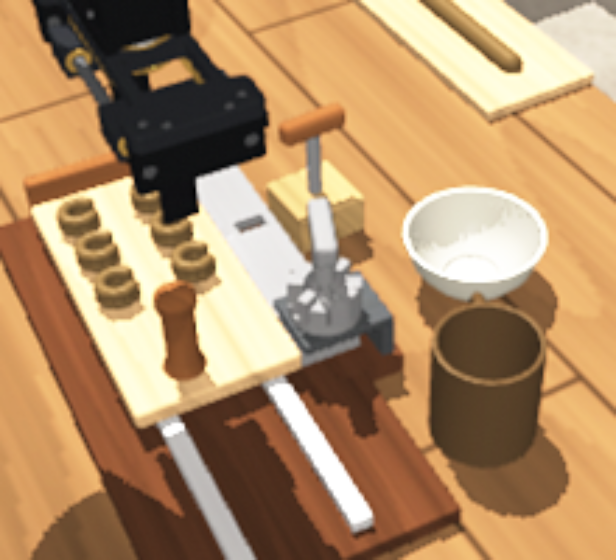

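The board is at the stop: the post at (178,325) has moved 128 mm. The pin is still up and turned at (320,235), the punch has not moved, and the gripper is clear.

```bash
python3 -c "
from cell import arm
print(arm.hand_in())"
```

```text
the job is handed in; nothing more can be done
None
```

I handed the job in at about 15 s: the pin is up and turned about 70° into its rest notch, the board is within about 2 mm of the stop by camera, and the hole punch is where it stood; no verdict came back from the hand-in.

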